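# Take the round leak master off its hook for the tester check

### The arm

A 6-joint arm with a two-finger parallel gripper is mounted at the origin on a cart in front of the work surface, level with it; the furniture and walls round the work are solid. World frame = base frame: x ahead of the robot, y to its left, z up, the work surface at z = 0. Lengths are in mm, angles in rad, forces in N, time in s.
With the tool pointing down it reaches from about 350 to 775 mm from the base axis. Payload 7.3 kg.
Tool frame: the origin (TCP) lies between the finger pads; the fingertips stand 17 mm ahead of it and the grasp point (between the pads) lies 2 mm behind it; z points along the fingers, y is the direction in which the jaws open and shut (so a half turn about z gives the same grasp; the last joint's range is limited). The gripper opens to 92 mm and grips with 3 to 60 N. Pads are 19 mm wide; open, the fingers measure 130 mm over their backs; the gripper's body (75 mm by 190 mm) begins 47 mm behind the grasp point.
Start: joints at [1.197, 0.342, 1.524, -0, 1.275, -0.146], TCP at [118.546, 511.459, 243.741] pointing down, gripper open.
Joint ranges: [-2.53, 2.53], [-0.77, 2.02], [0.04, 2.7], [-1, 4.14], [0.28, 2.66], [-3.11, 3.11]. Speed limits (rad/s): [2.57, 2.57, 3.14, 3.14, 3.14, 3.14].

### API

Orientations are given as [roll, pitch, yaw] about the fixed x, y, z axes, in that order (R = Rz(yaw) Ry(pitch) Rx(roll)).
In Python, from plant import get_obs, capture, get_calibration, close_job gives the robot as it stands.
- The arm moves only by the tool carry_out, never from a script. Its argument "moves" is one flat list of numbers, 7 for each row, row after row: the shift along the tool's x, y, z normalised to -1 to 1, where 1 is 40 cm, then the turn, a rotation vector about the tool's x, y, z normalised to -1 to 1, where 1 is 30 degrees, then the opening, from 0 (shut) to 1 (fully open). A call has exactly 8 rows; each row is the pose to reach, as a shift and turn from the pose measured when the call began, along the tool's axes at that moment; what a row does not reach only later rows make up. A row lasts 1/10 s, in which the tool goes at most 50 mm and 8.59 degrees, less where a joint would pass 70% of its speed; a pose out of reach is approached as far as the arm can. A call with a number of a shift or a turn outside -1 to 1 is refused whole. A call with a gripper value outside its range is refused whole. The fingers move at their own pace and stop on an object; the grip force is fixed at half the most. Time passes only in rows, so rows that repeat a pose let the fingers close, or fill a call up. It gives the time, the measured TCP pose, the force and the opening at its end, in the units of the state.
- get_obs(): the state, without advancing time (a new reading comes with each control period).
- capture(name): name is "scene" or "top" or "wrist"; returns the picture (420x560x3 uint8, red, green, blue); there is no depth.
- get_calibration(name): a dict with "vfov" (degrees; the focal length in pixels is half the picture's height over the tangent of half this angle, whatever the lens; pixels are square), "cx", "cy" (the principal point, pixels), "dist" ([k1, k2, p1, p2, k3] as OpenCV has them; the pictures are not rectified), "cam_to_world" (4x4, takes a point from camera to world coordinates). Camera axes: x right, y up, looking along -z (the intrinsics and any distortion apply to the point x, -y, -z); pixel columns grow to the right and rows downward; lengths in mm; the calibration is good to about 2 mm. A picture is of the moment at which its call begins: read the wrist's pose just before it. get_calibration takes no time and is no camera call; for the wrist camera it gives the pose at the moment of the call.
- close_job(): hands the job in, once; it reports no verdict.
The state is a dict: "time": time; "joint_positions": joint angles; "dq": joint speeds; "tau": joint torques, N m; "tool_pos": TCP position; "tcp_rot": TCP orientation; "contact_force": force on the tool from outside, world axes, zero at the start; "moment": the same for the moment, N m; "grip_width": finger opening in mm.
Only numpy, scipy, OpenCV 4.12 (cv2) and the standard library are available. Lean on these libraries where they do the work, as an engineer would, in place of code of your own. Each camera call takes 0.05 s, during which the arm holds its last target.

### The job

Two metal leak masters hang by their bails on the two hooks of the small stand. Lift the one with the round body up and off its hook and stand it upright in the round check nest on the table, flat on the nest's floor inside the rim; set it down, do not let it drop. Leave the one with the rectangular block body hanging where it is.

Things in the scene. Friction and masses are not known exactly. Their poses are not given: they have to be found in the camera images.
- round_master_center (a point): Centre of the leak master to take: metal, 81 mm high, 0.25 kg. Below, a round body 40 mm across, 36 mm high; above, an upside-down U bail of flat bar 18 mm wide (x), 5 mm thick, 50 mm over its legs' outsides (y: hold it there), opening 40 wide, 40 high. Origin 40.5 mm below the bail's top. Its top bar rests on either hook, which runs through the opening along x, tip towards -x. z up.
- block_master_center (a point): Centre of the leak master to leave, on the other hook: same bail, sizes and axes as the round one, but its body is a rectangular block, 52 mm (x) by 40 mm (y) and 36 mm high.
- hook_stand: Fixed stand: grey base 100 x 210 x 10 mm; two posts 118 mm high at x = +45 mm, y = +65 and -65 mm. From each a level 8 mm hook runs to x = -24 mm; upper side 112 mm over the table, upturned tip 8 mm higher. Masters hang at x = 0 on each. To come off, a master rises 8 to 32 mm, then goes 50 mm or more towards -x. Origin on the table, midway between the masters; z up.
- nest_floor (a point): Middle of the floor of the fixed check nest, a grey round dish 84 mm in outer diameter on the table with a brass fitting on its side. The floor is 72 mm in diameter, 12 mm above the table; the rim round it is 6 mm higher. z up.
Not all that is in view belongs to the job. What is shaped like the part that bears round_master_center but green is not meant.

How it is judged:
By the outcome, as a careful person would: the job done as asked, in the order asked, and still so for the second after the job is handed in, with the robot touching nothing.
It also fails if it takes over 38 s, if anything falls off the work surface, if the arm or the gripper's body presses on something with over 40 N, if the wrist force passes 120 N, or if a joint passes its speed limit or range.

## Working session

There is one attempt and no reset: what is moved stays moved. The work goes in short steps, Python scripts to look and compute and a tool call to move; the robot and the scene stay as the last step left them, time stands still between calls to the robot, and variables do not carry over. Pictures are saved under pics/ and viewed, and the job is handed in when it is done.

Besides the shell and the picture viewer there is one more tool, called after "Request:" in YAML: its name, and indented under it one key for each argument. carry_out: Moves the arm, as the interface text tells. Scaled input: -1 to 1 covers 40 cm each way for a shift and 30 degrees each way for a turn. Its arguments: {"type":"object","properties":{"moves":{"type":"array","items":{"type":"number"}}},"required":["moves"]}

```bash
ls; mkdir -p pics; python3 - <<'E'
from plant import *
import cv2
for n in ["scene","top","wrist"]:
    c=get_calibration(n); print(n,c)
    cv2.imwrite(f"pics/{n}0.png",capture(n)[:,:,::-1])
print(get_obs())
E
```

```text
pics
scene {'vfov': 43.81759880729641, 'cx': 283.66830821383735, 'cy': 205.62547167082448, 'dist': array([-0.10216322,  0.        ,  0.        ,  0.        ,  0.        ]), 'cam_to_world': array([[ 8.40626080e-01,  2.12308192e-01, -4.98270032e-01,
         4.83835880e+01],
       [-5.41535945e-01,  3.45276481e-01, -7.66500471e-01,
        -6.80623951e+02],
       [ 9.30659385e-03,  9.14171419e-01,  4.05220932e-01,
         4.58540728e+02],
       [ 0.00000000e+00,  0.00000000e+00,  0.00000000e+00,
         1.00000000e+00]])}
top {'vfov': 50.6366094636506, 'cx': 272.52697970855604, 'cy': 212.1928979061039, 'dist': array([-0.0875886,  0.       ,  0.       ,  0.       ,  0.       ]), 'cam_to_world': array([[-2.01329884e-02,  9.98157863e-01, -5.72323655e-02,
         5.01189762e+02],
       [-9.99790234e-01, -2.03152133e-02, -2.60385464e-03,
         6.63830036e+01],
       [-3.76174570e-03,  5.71679367e-02,  9.98357489e-01,
         9.24676535e+02],
       [ 0.00000000e+00,  0.00000000e+00,  0.00000000e+00,
         1.00000000e+00]])}
wrist {'vfov': 68.68420972460652, 'cx': 281.37944414
[... 438 characters left out ...]
e+00,
         1.00000000e+00]])}
{'time': 0.15, 'joint_positions': array([ 1.19700056e+00,  3.42603507e-01,  1.52475569e+00, -6.95699399e-06,
        1.27541005e+00, -1.46007338e-01]), 'dq': array([-0.0003051 , -0.0020038 , -0.00379413,  0.0006436 , -0.00075759,
       -0.00062931]), 'tau': array([ 1.14161685e-03, -4.31467474e+01, -2.44353783e+01,  7.18371850e-02,
        5.37460134e-02, -5.33855473e-05]), 'tool_pos': array([118.44194477, 511.18831977, 243.19803522]), 'tcp_rot': array([-3.14042761e+00, -1.64599668e-04,  2.91380616e+00]), 'contact_force': array([-0.01752723, -0.73867952,  0.27848526]), 'moment': array([ 0.00141695, -0.04250308,  0.0689061 ]), 'grip_width': 91.72781388338663}
```

View pics/scene0.png

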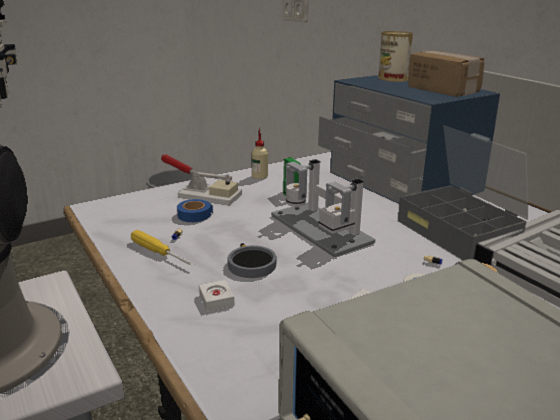

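View pics/top0.png

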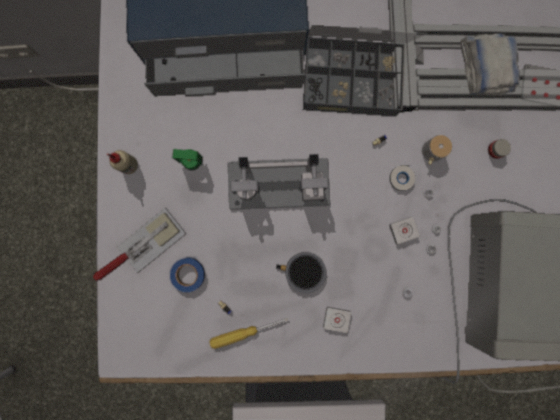

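View pics/wrist0.png

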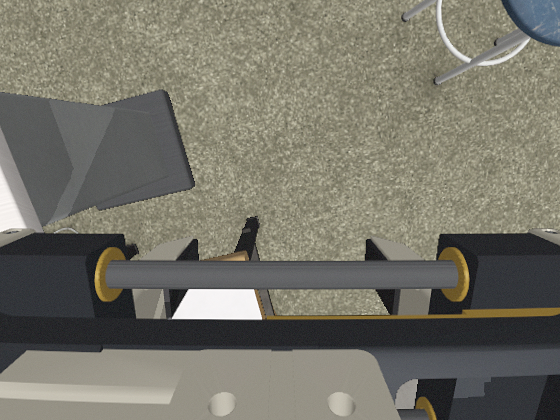

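```bash
python3 - <<'E'
import cv2,numpy as np
a=cv2.imread("pics/scene0.png")[130:290,220:400]; b=cv2.imread("pics/top0.png")[130:310,160:350]
cv2.imwrite("pics/c_scene.png",cv2.resize(a,None,fx=3.7,fy=3.7,interpolation=cv2.INTER_CUBIC))
cv2.imwrite("pics/c_top.png",cv2.resize(b,None,fx=3.3,fy=3.3,interpolation=cv2.INTER_CUBIC))
E
```

```text
(no output)
```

View pics/c_scene.png

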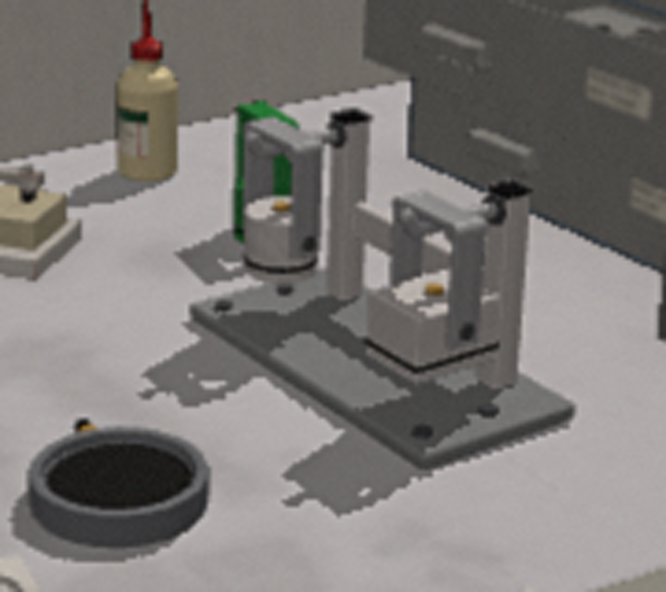

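View pics/c_top.png

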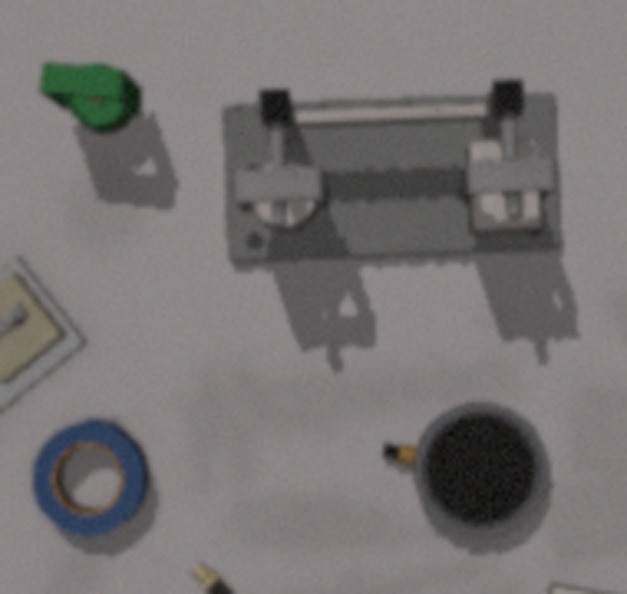

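```bash
cat > h.py <<'E'
import numpy as np,cv2
from plant import *
def K(c):
    f=210/np.tan(np.radians(c["vfov"]/2)); return np.array([[f,0,c["cx"]],[0,f,c["cy"]],[0,0,1.]])
def ray(c,p):
    u=cv2.undistortPoints(np.array(p,float).reshape(-1,1,2),K(c),c["dist"]).reshape(-1,2)
    d=np.c_[u[:,0],-u[:,1],-np.ones(len(u))]@c["cam_to_world"][:3,:3].T
    return c["cam_to_world"][:3,3],d
def onz(c,p,z):
    o,d=ray(c,p); return o+d*((z-o[2])/d[:,2])[:,None]
def tri(c1,p1,c2,p2):
    o1,d1=ray(c1,[p1]);o2,d2=ray(c2,[p2]);d1=d1[0]/np.linalg.norm(d1);d2=d2[0]/np.linalg.norm(d2)
    A=np.c_[d1,-d2];t=np.linalg.lstsq(A,o2-o1,rcond=None)[0]
    a=o1+t[0]*d1;b=o2+t[1]*d2;return (a+b)/2,np.linalg.norm(a-b)
def proj(c,P):
    M=np.linalg.inv(c["cam_to_world"]);q=np.atleast_2d(P)@M[:3,:3].T+M[:3,3]
    q=q*[1,-1,-1];return cv2.projectPoints(q,np.zeros(3),np.zeros(3),K(c),c["dist"])[0].reshape(-1,2)
E
python3 - <<'E'
from h import *
im=cv2.imread("pics/top0.png");b=im[165:205,220:335]
cv2.imwrite("pics/t2.png",cv2.resize(b,None,fx=6.9,fy=6.9,interpolation=cv2.INTER_NEAREST))
b=im[240:305,260:345]
cv2.imwrite("pics/t3.png",cv2.resize(b,None,fx=8,fy=8,interpolation=cv2.INTER_NEAREST))
s=cv2.imread("pics/scene0.png")[145:250,265:375]
cv2.imwrite("pics/s2.png",cv2.resize(s,None,fx=5.5,fy=5.5,interpolation=cv2.INTER_NEAREST))
t=get_calibration("top")
# nest dark inner floor
g=im.max(2);m=(g<45).astype(np.uint8)*255;m[:235]=0;m[310:]=0;m[:,:280]=0;m[:,335:]=0
cs,_=cv2.findContours(m,cv2.RETR_EXTERNAL,cv2.CHAIN_APPROX_NONE);c=max(cs,key=cv2.contourArea)
print(cv2.fitEllipse(c),onz(t,[cv2.fitEllipse(c)[0]],12), onz(t,[cv2.fitEllipse(c)[0]],18))
E
```

```text
((305.17987060546875, 271.8240661621094), (31.25244140625, 31.709312438964844), 144.4507293701172) [[429.8876478    4.38620009  12.        ]] [[430.35639294   4.79377146  18.        ]]
```

View pics/t2.png

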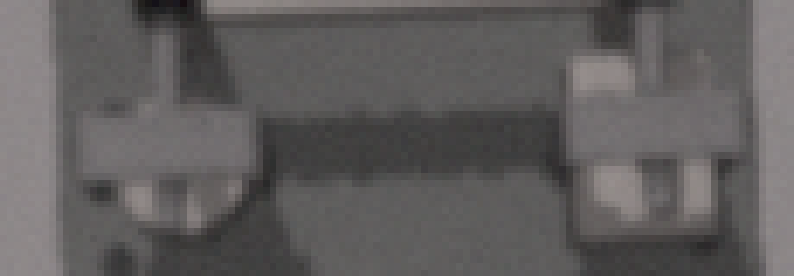

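View pics/t3.png

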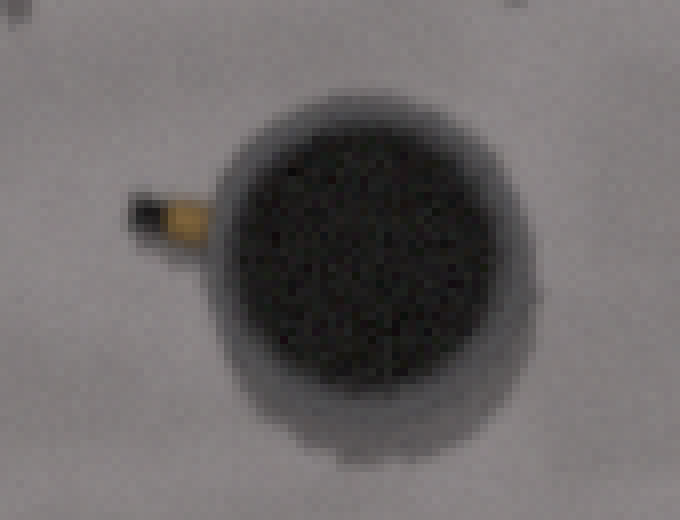

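View pics/s2.png

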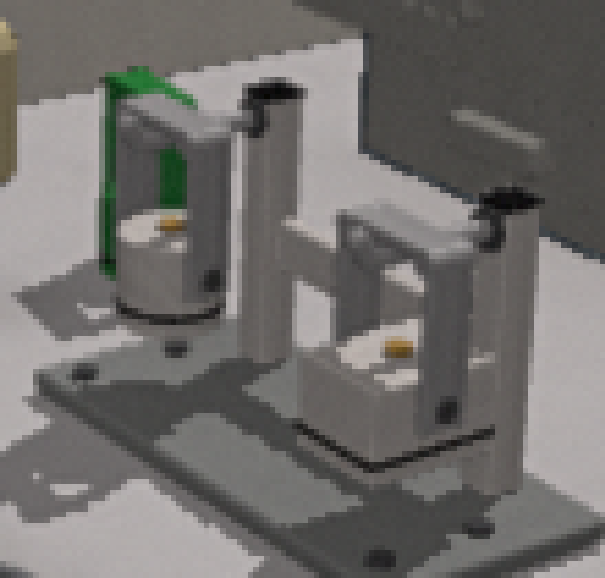

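```bash
python3 - <<'E'
from h import *
t=get_calibration("top");s=get_calibration("scene")
P=onz(t,[[243.85,185.1],[314.3,182.6]],117);print(P, np.degrees(np.arctan2(*(P[0]-P[1])[:2])), np.linalg.norm(P[0]-P[1]))
print(tri(t,[243.85,185.1],s,[296.3,165.8]))
c=P.mean(0);u=(P[0]-P[1])/np.linalg.norm(P[0]-P[1]); v=np.array([u[1],-u[0],0])
print("u",u,"v",v)
for n,cc in(("top",t),("scene",s)):
    im=cv2.imread(f"pics/{n}0.png")
    for k in(65,-65):
        Q=[c+u*(k+a)+v*b for a,b in((25,9),(25,-9),(-25,-9),(-25,9))]
        cv2.polylines(im,[np.round(proj(cc,Q)).astype(int)],True,(0,0,255))
        q=c+u*k+v*45;q[2]=118
        cv2.circle(im,tuple(int(round(w)) for w in proj(cc,q)[0]),2,(0,255,255))
    N=[[429.9+36*np.cos(a),4.4+36*np.sin(a),12+6] for a in np.linspace(0,6.28,40)]
    cv2.polylines(im,[np.round(proj(cc,N)).astype(int)],True,(0,255,0))
    x,y=(220,140) if n=="top" else (220,140)
    cv2.imwrite(f"pics/o_{n}.png",cv2.resize(im[y:y+170,x:x+180],None,fx=3.5,fy=3.5,interpolation=cv2.INTER_NEAREST))
E
```

```text
[[598.22787608 119.97613877 117.        ]
 [600.1972665   -9.07463556 117.        ]] -0.8742992932914555 129.06580047673557
(array([598.25090158, 120.37581142, 114.11121539]), np.float64(0.7684934684987039))
u [-0.01525881  0.99988358  0.        ] v [0.99988358 0.01525881 0.        ]
```

View pics/o_top.png

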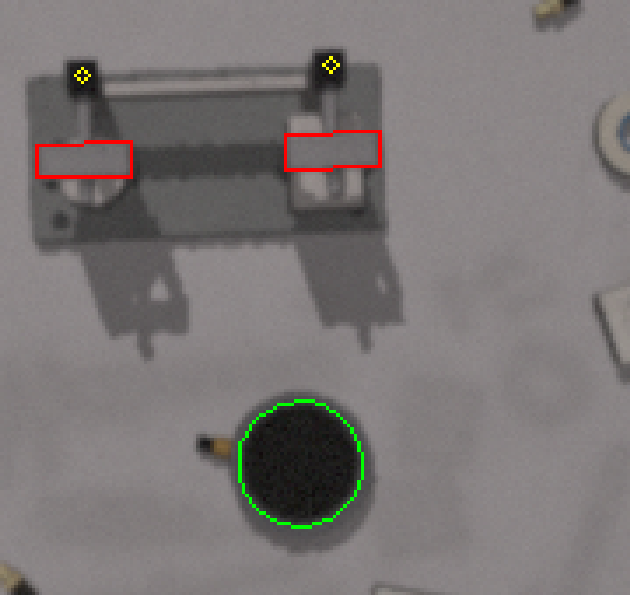

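View pics/o_scene.png

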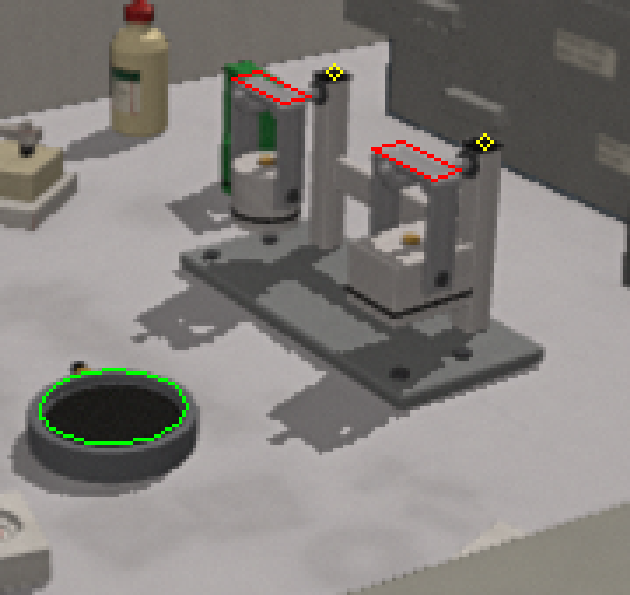

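```bash
cat >> h.py <<'E'
from scipy.spatial.transform import Rotation as Ro
def go(target,yaw=np.pi+0.015,frac=1):
    o=get_obs();R=Ro.from_euler("xyz",o["tcp_rot"]);p=o["tool_pos"]
    d=R.inv().apply((np.array(target)-p)*frac)
    r=(R.inv()*Ro.from_euler("xyz",[np.pi,0,yaw])).as_rotvec(degrees=True)
    print("t",round(o["time"],2),"pos",p.round(1),"rot",o["tcp_rot"].round(4),"F",o["contact_force"].round(1),"w",round(o["grip_width"],1))
    print("shift",(d/400).round(4),"turn",(r/30).round(4),"dist",np.linalg.norm(d).round(1))
E
python3 -c "
from h import *
go((598,120,200),frac=.6);go((598,120,200))"
```

```text
t 0.15 pos [118.4 511.2 243.2] rot [-3.1404e+00 -2.0000e-04  2.9138e+00] F [-0.  -0.7  0.3] w 91.7
shift [-0.8333 -0.4091  0.0651] turn [-0.0022 -0.0006 -0.4637] dist 372.2
t 0.15 pos [118.4 511.2 243.2] rot [-3.1404e+00 -2.0000e-04  2.9138e+00] F [-0.  -0.7  0.3] w 91.7
shift [-1.3888 -0.6818  0.1086] turn [-0.0022 -0.0006 -0.4637] dist 620.4
```

Request:
carry_out:
  moves: [-0.83, -0.41, 0.02, 0, 0, -0.464, 1, -0.83, -0.41, 0.02, 0, 0, -0.464, 1, -0.83, -0.41, 0.02, 0, 0, -0.464, 1, -0.83, -0.41, 0.02, 0, 0, -0.464, 1, -0.83, -0.41, 0.02, 0, 0, -0.464, 1, -0.83, -0.41, 0.02, 0, 0, -0.464, 1, -0.83, -0.41, 0.02, 0, 0, -0.464, 1, -0.83, -0.41, 0.02, 0, 0, -0.464, 1]

```text
time: 0.95
tool_pos: [407.3, 273.8, 235.1]
tcp_rot: [-3.14, -0.0, -3.129]
contact_force: [-0.2, 0.7, -0.5]
grip_width: 91.9
```

```bash
python3 -c "
from h import *
go((598,120,200))"
```

```text
t 0.95 pos [407.3 273.8 235.1] rot [-3.1399 -0.     -3.1293] F [-0.2  0.7 -0.5] w 91.9
shift [-0.472  -0.3903  0.0884] turn [-0.0033 -0.     -0.0051] dist 247.5
```

Request:
carry_out:
  moves: [-0.472, -0.39, 0.088, 0, 0, -0.005, 1, -0.472, -0.39, 0.088, 0, 0, -0.005, 1, -0.472, -0.39, 0.088, 0, 0, -0.005, 1, -0.472, -0.39, 0.088, 0, 0, -0.005, 1, -0.472, -0.39, 0.088, 0, 0, -0.005, 1, -0.472, -0.39, 0.088, 0, 0, -0.005, 1, -0.472, -0.39, 0.088, 0, 0, -0.005, 1, -0.472, -0.39, 0.088, 0, 0, -0.005, 1]

```text
time: 1.75
tool_pos: [597.3, 120.7, 200.0]
tcp_rot: [-3.14, -0.001, -3.126]
contact_force: [-0.2, 0.5, 0.7]
grip_width: 91.6
```

```bash
python3 -c "
from h import *
go((598,120,93))
for n in ('scene','wrist'): cv2.imwrite(f'pics/{n}1.png',capture(n)[:,:,::-1])
im=cv2.imread('pics/scene1.png');cv2.imwrite('pics/s1c.png',cv2.resize(im[90:260,220:420],None,fx=3.5,fy=3.5))
"
```

```text
t 1.75 pos [597.3 120.7 200. ] rot [-3.1401e+00 -1.0000e-03 -3.1262e+00] F [-0.2  0.5  0.7] w 91.6
shift [-0.0021 -0.0013  0.2675] turn [-0.0029 -0.0018  0.0007] dist 107.0
```

View pics/s1c.png

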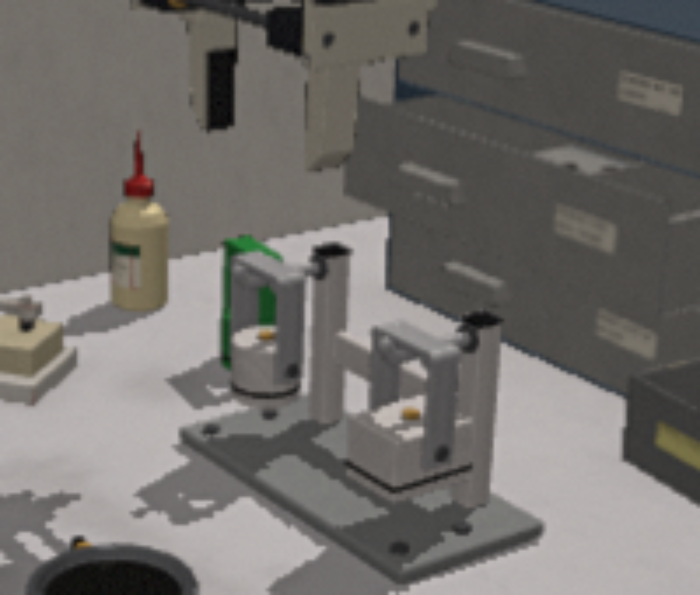

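View pics/wrist1.png

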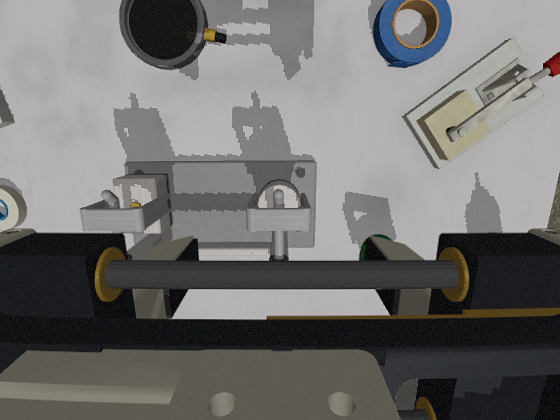

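```bash
python3 -c "
from h import *
im=cv2.imread('pics/wrist1.png');cv2.imwrite('pics/w1c.png',cv2.resize(im[170:260,230:330],None,fx=6,fy=6,interpolation=cv2.INTER_NEAREST))
w=get_calibration('wrist')
print(proj(w,[[607,95,117],[607,145,117],[589,145,117],[589,95,117],[598,120,117]]).round(1))
print(onz(w,[[165,24]],18))
"
```

```text
[[247.8 231.5]
 [312.7 232.5]
 [313.7 209.9]
 [247.5 208.9]
 [280.4 220.8]]
[[432.36649384   6.22729986  18.        ]]
```

View pics/w1c.png

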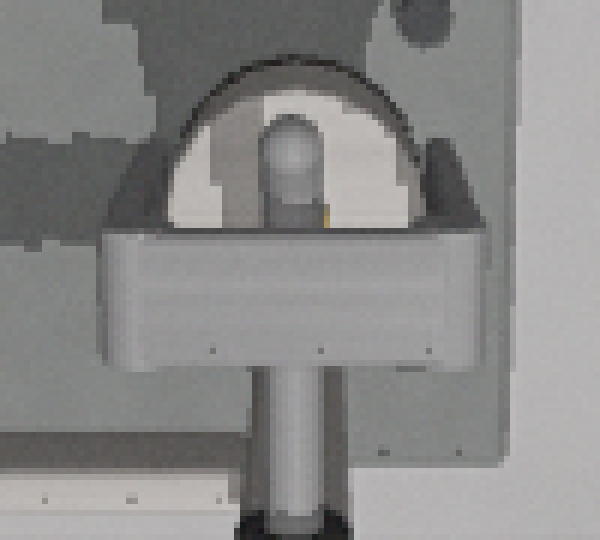

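Request:
carry_out:
  moves: [0, -0.0043, 0.06, 0, 0, 0, 1, 0, -0.0043, 0.12, 0, 0, 0, 1, 0, -0.0043, 0.17, 0, 0, 0, 1, 0, -0.0043, 0.21, 0, 0, 0, 1, 0, -0.0043, 0.24, 0, 0, 0, 1, 0, -0.0043, 0.26, 0, 0, 0, 1, 0, -0.0043, 0.268, 0, 0, 0, 1, 0, -0.0043, 0.268, 0, 0, 0, 1]

```text
time: 2.65
tool_pos: [597.2, 119.6, 93.5]
tcp_rot: [-3.14, 0.0, -3.125]
contact_force: [-0.0, 0.5, 0.7]
grip_width: 91.7
```

```bash
python3 -c "
from h import *
go((597.5,119,93))
for n in ('scene','wrist'): cv2.imwrite(f'pics/{n}2.png',capture(n)[:,:,::-1])
im=cv2.imread('pics/scene2.png');cv2.imwrite('pics/s2c.png',cv2.resize(im[90:260,220:420],None,fx=3.5,fy=3.5))
"
```

```text
t 2.65 pos [597.2 119.6  93.5] rot [-3.1401e+00  3.0000e-04 -3.1247e+00] F [-0.   0.5  0.7] w 91.7
shift [-0.0006 -0.0015  0.0014] turn [-0.0029  0.0006  0.0037] dist 0.8
```

View pics/s2c.png

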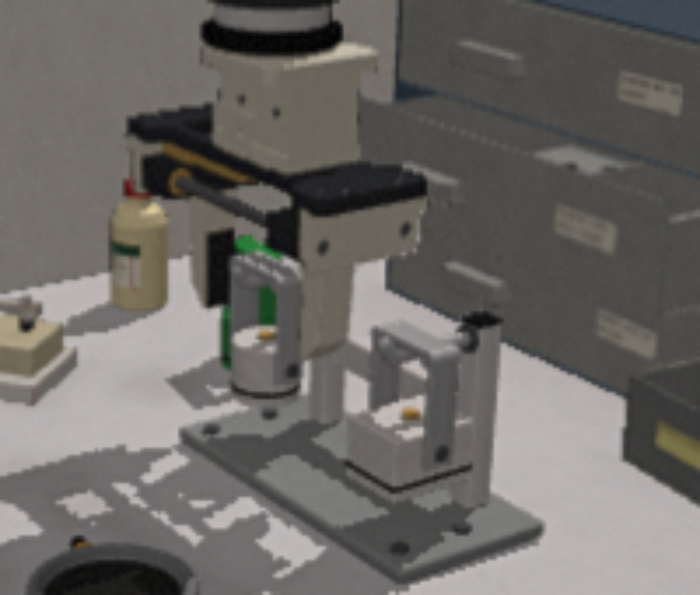

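View pics/wrist2.png

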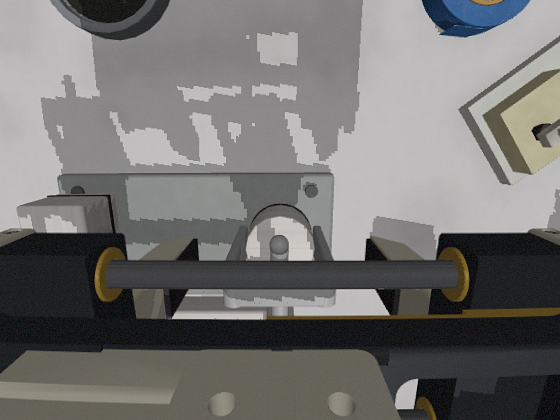

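```bash
python3 -c "
from h import *
im=cv2.imread('pics/scene2.png');s=get_calibration('scene')
P=[[597.2+a,119.6-46-b,76.5] for a in(-9.5,9.5) for b in (0,19)]+[[597.5+a,118.5-25,z] for a in(-9,9) for z in(76,117)]
for i,q in enumerate(proj(s,P)):
  im[int(q[1]+.5),int(q[0]+.5)]=(0,0,255) if i<4 else (0,255,0)
cv2.imwrite('pics/s3c.png',cv2.resize(im[150:220,270:340],None,fx=8,fy=8,interpolation=cv2.INTER_NEAREST))
w=get_calibration('wrist');im=cv2.imread('pics/wrist2.png')
P=[[597.2+a,119.6+b,76.5] for a in(-9.5,9.5) for b in (-46,46)]+[[597.5+a,118.5+b,117] for a in(-9,9) for b in(-25,25)]
for i,q in enumerate(proj(w,P)):
  cv2.circle(im,(int(q[0]+.5),int(q[1]+.5)),2,(0,0,255) if i<4 else (0,255,0),-1)
cv2.imwrite('pics/w3c.png',cv2.resize(im[190:340,120:440],None,fx=2.5,fy=2.5,interpolation=cv2.INTER_NEAREST))
"
```

```text
(no output)
```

View pics/s3c.png

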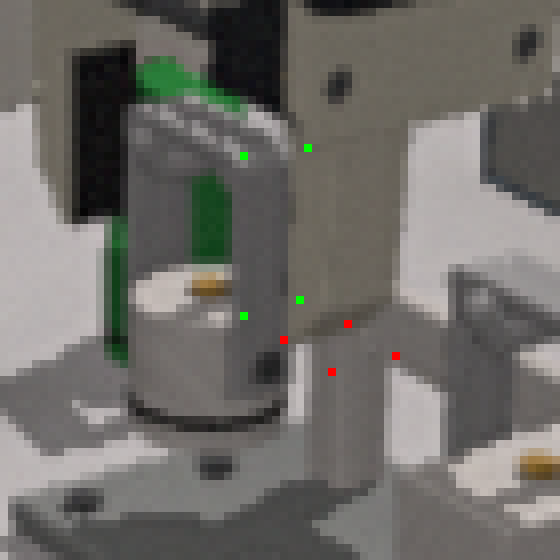

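View pics/w3c.png

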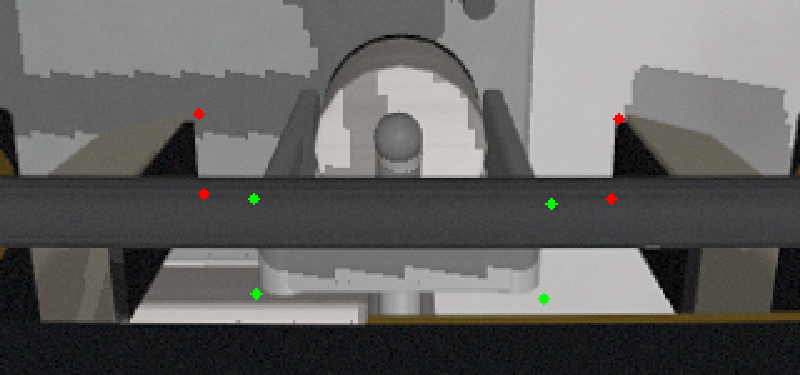

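Request:
carry_out:
  moves: [0, 0, 0, 0, 0, 0, 0, 0, 0, 0, 0, 0, 0, 0, 0, 0, 0, 0, 0, 0, 0, 0, 0, 0, 0, 0, 0, 0, 0, 0, 0, 0, 0, 0, 0, 0, 0, 0, 0, 0, 0, 0, 0, 0, 0, 0, 0, 0, 0, 0, 0, 0, 0, 0, 0, 0]

```text
time: 3.55
tool_pos: [597.6, 119.4, 94.1]
tcp_rot: [-3.14, 0.001, -3.125]
contact_force: [-0.3, -0.4, -0.6]
grip_width: 49.9
```

```bash
python3 -c "
from h import *
go((597,119.6,113))
for n in ('wrist',): cv2.imwrite(f'pics/{n}3.png',capture(n)[:,:,::-1])
"
```

```text
t 3.55 pos [597.6 119.4  94.1] rot [-3.1400e+00  1.3000e-03 -3.1249e+00] F [-0.3 -0.4 -0.6] w 49.9
shift [ 0.0015  0.0005 -0.0472] turn [-0.003   0.0025  0.0032] dist 18.9
```

View pics/wrist3.png

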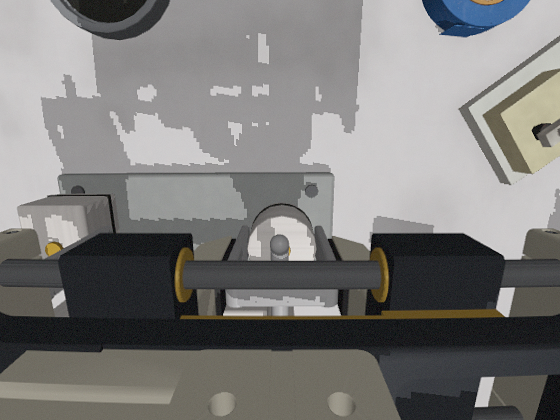

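Request:
carry_out:
  moves: [0, 0, -0.008, 0, 0, 0, 0, 0, 0, -0.018, 0, 0, 0, 0, 0, 0, -0.028, 0, 0, 0, 0, 0, 0, -0.038, 0, 0, 0, 0, 0, 0, -0.046, 0, 0, 0, 0, 0, 0, -0.05, 0, 0, 0, 0, 0, 0, -0.05, 0, 0, 0, 0, 0, 0, -0.05, 0, 0, 0, 0]

```text
time: 4.4
tool_pos: [597.5, 119.4, 114.0]
tcp_rot: [-3.14, 0.001, -3.125]
contact_force: [0.3, 0.3, -2.5]
grip_width: 50.0
```

```bash
python3 -c "
from h import *
go((527,119.6,114))
for n in ('scene',): cv2.imwrite(f'pics/{n}4.png',capture(n)[:,:,::-1])
im=cv2.imread('pics/scene4.png');cv2.imwrite('pics/s4c.png',cv2.resize(im[90:260,220:420],None,fx=3.5,fy=3.5))
"
```

```text
t 4.4 pos [597.5 119.4 114. ] rot [-3.140e+00  1.200e-03 -3.125e+00] F [ 0.3  0.3 -2.5] w 50.0
shift [ 1.763e-01  3.500e-03 -1.000e-04] turn [-0.0031  0.0022  0.0031] dist 70.5
```

View pics/s4c.png

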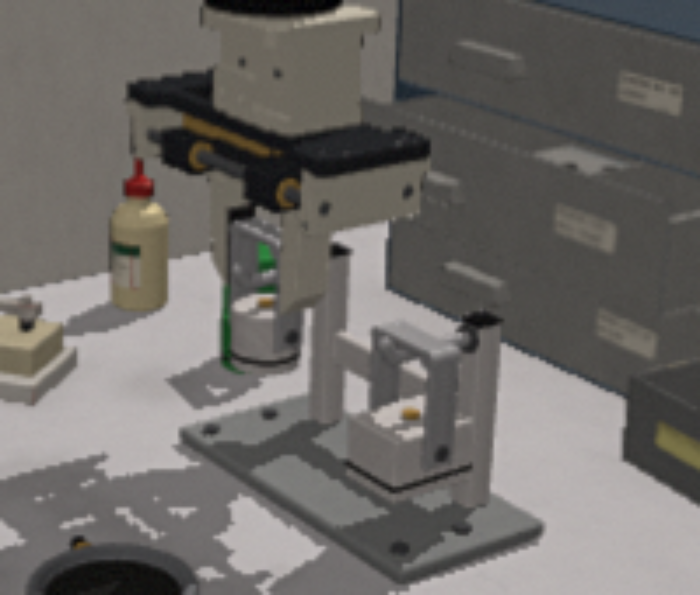

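Request:
carry_out:
  moves: [0.02, 0, 0, 0, 0, 0, 0, 0.05, 0, 0, 0, 0, 0, 0, 0.085, 0, 0, 0, 0, 0, 0, 0.12, 0, 0, 0, 0, 0, 0, 0.15, 0, 0, 0, 0, 0, 0, 0.175, 0, 0, 0, 0, 0, 0, 0.19, 0, 0, 0, 0, 0, 0, 0.19, 0, 0, 0, 0, 0, 0]

```text
time: 5.25
tool_pos: [520.8, 118.2, 114.0]
tcp_rot: [-3.14, 0.001, -3.125]
contact_force: [0.2, -0.2, -3.4]
grip_width: 49.7
```

```bash
python3 -c "
from h import *
go((430.5,5,114))
for n in ('scene',): cv2.imwrite(f'pics/{n}5.png',capture(n)[:,:,::-1])
im=cv2.imread('pics/scene5.png');cv2.imwrite('pics/s5c.png',cv2.resize(im[90:290,200:400],None,fx=3,fy=3))
"
```

```text
t 5.25 pos [520.8 118.2 114. ] rot [-3.1400e+00  6.0000e-04 -3.1248e+00] F [ 0.2 -0.2 -3.4] w 49.7
shift [ 0.2304 -0.2791  0.0003] turn [-0.0031  0.0011  0.0034] dist 144.8
```

View pics/s5c.png

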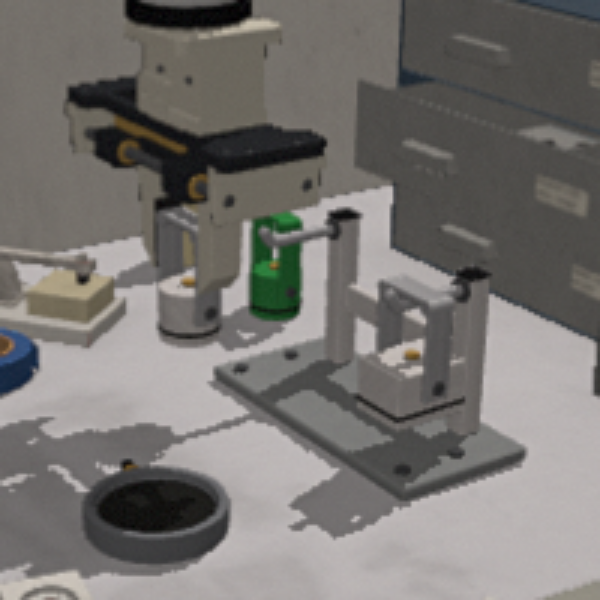

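Request:
carry_out:
  moves: [0.03, -0.035, 0, 0, 0, 0, 0, 0.07, -0.085, 0, 0, 0, 0, 0, 0.115, -0.14, 0, 0, 0, 0, 0, 0.155, -0.19, 0, 0, 0, 0, 0, 0.19, -0.235, 0, 0, 0, 0, 0, 0.217, -0.265, 0, 0, 0, 0, 0, 0.23, -0.279, 0, 0, 0, 0, 0, 0.23, -0.279, 0, 0, 0, 0, 0]

```text
time: 6.1
tool_pos: [431.6, 4.5, 114.3]
tcp_rot: [-3.14, 0.002, -3.126]
contact_force: [0.5, -0.1, -2.7]
grip_width: 50.1
```

```bash
python3 -c "
from h import *
go((430.5,5,75))
for n in ('scene','wrist','top'): cv2.imwrite(f'pics/{n}6.png',capture(n)[:,:,::-1])
im=cv2.imread('pics/scene6.png');cv2.imwrite('pics/s6c.png',cv2.resize(im[130:300,180:380],None,fx=3.5,fy=3.5))
"
```

```text
t 6.1 pos [431.6   4.5 114.3] rot [-3.1399e+00  2.0000e-03 -3.1262e+00] F [ 0.5 -0.1 -2.7] w 50.1
shift [0.003  0.0015 0.0982] turn [-0.0032  0.0038  0.0007] dist 39.3
```

View pics/s6c.png

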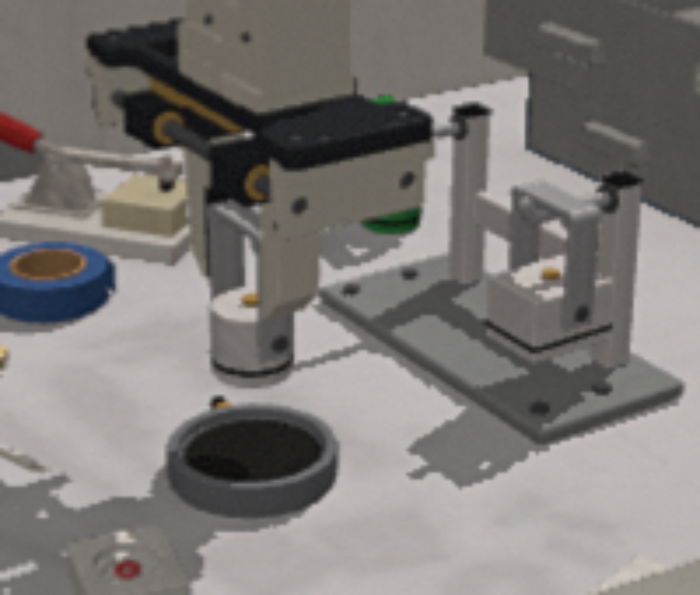

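View pics/wrist6.png

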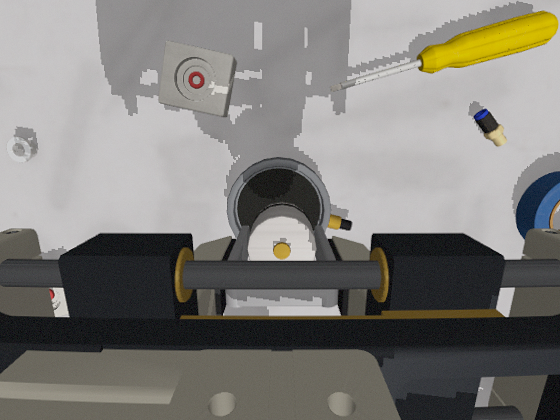

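```bash
python3 -c "
from h import *
w=get_calibration('wrist');im=cv2.imread('pics/wrist6.png')
for r,z,col in((42,18,(0,0,255)),(36,18,(0,255,0))):
  N=[[431+r*np.cos(a),4.5+r*np.sin(a),z] for a in np.linspace(0,6.28,60)]
  cv2.polylines(im,[np.round(proj(w,N)).astype(int)],True,col)
cv2.imwrite('pics/w6c.png',cv2.resize(im[140:320,190:370],None,fx=3.3,fy=3.3,interpolation=cv2.INTER_NEAREST))
"
```

```text
(no output)
```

View pics/w6c.png

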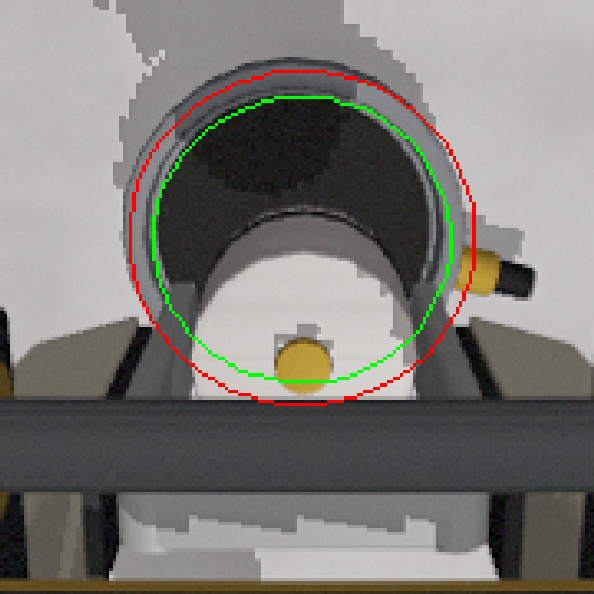

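Request:
carry_out:
  moves: [0.002, -0.001, 0.01, 0, 0, 0, 0, 0.005, -0.0025, 0.03, 0, 0, 0, 0, 0.005, -0.0025, 0.05, 0, 0, 0, 0, 0.005, -0.0025, 0.068, 0, 0, 0, 0, 0.005, -0.0025, 0.083, 0, 0, 0, 0, 0.005, -0.0025, 0.093, 0, 0, 0, 0, 0.005, -0.0025, 0.098, 0, 0, 0, 0, 0.005, -0.0025, 0.098, 0, 0, 0, 0]

```text
time: 7.05
tool_pos: [430.3, 4.2, 74.8]
tcp_rot: [-3.14, 0.002, -3.125]
contact_force: [0.2, 0.8, -3.6]
grip_width: 50.4
```

```bash
python3 -c "
from h import *
go((429.5,3.5,70))
for n in ('scene',): cv2.imwrite(f'pics/{n}7.png',capture(n)[:,:,::-1])
im=cv2.imread('pics/scene7.png');cv2.imwrite('pics/s7c.png',cv2.resize(im[180:290,200:310],None,fx=5.4,fy=5.4))
"
```

```text
t 7.05 pos [430.3   4.2  74.8] rot [-3.1401e+00  2.0000e-03 -3.1247e+00] F [ 0.2  0.8 -3.6] w 50.4
shift [ 0.0021 -0.0018  0.012 ] turn [-0.0029  0.0039  0.0037] dist 4.9
```

View pics/s7c.png

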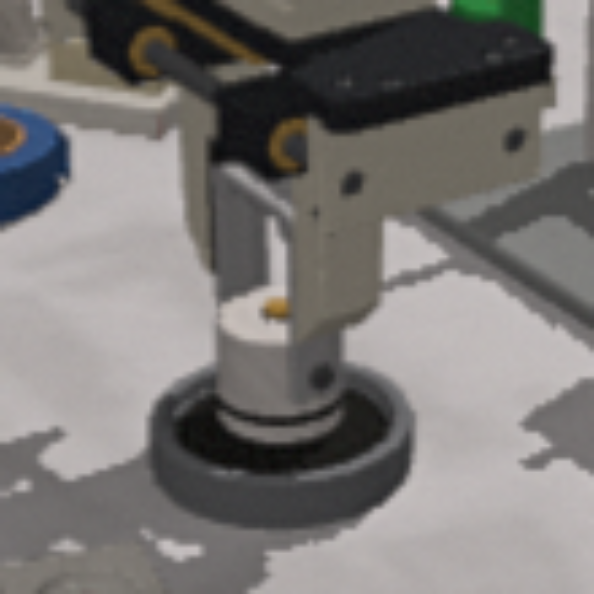

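Well inside the rim, about 4–5 mm above the floor. Lowering slowly, about 0.7 mm per row.

Request:
carry_out:
  moves: [0, 0, 0.002, 0, 0, 0, 0, 0, 0, 0.004, 0, 0, 0, 0, 0, 0, 0.006, 0, 0, 0, 0, 0, 0, 0.008, 0, 0, 0, 0, 0, 0, 0.009, 0, 0, 0, 0, 0, 0, 0.01, 0, 0, 0, 0, 0, 0, 0.01, 0, 0, 0, 0, 0, 0, 0.01, 0, 0, 0, 0]

```text
time: 7.9
tool_pos: [430.4, 4.2, 71.0]
tcp_rot: [-3.14, 0.002, -3.125]
contact_force: [0.5, 0.1, -2.4]
grip_width: 50.1
```

```bash
python3 -c "
from h import *
go((429.5,3.5,70))"
```

```text
t 7.9 pos [430.4   4.2  71. ] rot [-3.1400e+00  2.4000e-03 -3.1247e+00] F [ 0.5  0.1 -2.4] w 50.1
shift [ 0.0024 -0.0017  0.0025] turn [-0.003   0.0046  0.0036] dist 1.5
```

Request:
carry_out:
  moves: [0, 0, 0.0005, 0, 0, 0, 0, 0, 0, 0.001, 0, 0, 0, 0, 0, 0, 0.0015, 0, 0, 0, 0, 0, 0, 0.002, 0, 0, 0, 0, 0, 0, 0.0025, 0, 0, 0, 0, 0, 0, 0.003, 0, 0, 0, 0, 0, 0, 0.003, 0, 0, 0, 0, 0, 0, 0.003, 0, 0, 0, 0]

```text
time: 8.7
tool_pos: [430.5, 4.2, 70.2]
tcp_rot: [-3.14, 0.003, -3.125]
contact_force: [-1.3, 0.1, 5.9]
grip_width: 50.1
```

```bash
python3 -c "
from h import *
go((429.5,3.5,70))"
```

```text
t 8.7 pos [430.5   4.2  70.2] rot [-3.1400e+00  2.8000e-03 -3.1247e+00] F [-1.3  0.1  5.9] w 50.1
shift [ 0.0026 -0.0017  0.0004] turn [-0.0031  0.0054  0.0036] dist 1.2
```

Request:
carry_out:
  moves: [0, 0, 0, 0, 0, 0, 0.57, 0, 0, 0, 0, 0, 0, 0.6, 0, 0, 0, 0, 0, 0, 0.7, 0, 0, 0, 0, 0, 0, 0.8, 0, 0, 0, 0, 0, 0, 0.9, 0, 0, 0, 0, 0, 0, 1, 0, 0, 0, 0, 0, 0, 1, 0, 0, 0, 0, 0, 0, 1]

```text
time: 9.5
tool_pos: [430.5, 4.2, 70.2]
tcp_rot: [-3.14, 0.003, -3.125]
contact_force: [-0.2, -1.3, 0.0]
grip_width: 91.1
```

```bash
python3 -c "
from h import *
go((429.5,3.5,200))
for n in ('scene',): cv2.imwrite(f'pics/{n}8.png',capture(n)[:,:,::-1])
im=cv2.imread('pics/scene8.png');cv2.imwrite('pics/s8c.png',cv2.resize(im[180:290,200:310],None,fx=5.4,fy=5.4))
"
```

```text
t 9.5 pos [430.5   4.2  70.2] rot [-3.1399e+00  2.8000e-03 -3.1246e+00] F [-0.2 -1.3  0. ] w 91.1
shift [ 0.0017 -0.0023 -0.3246] turn [-0.0032  0.0054  0.0037] dist 129.9
```

View pics/s8c.png

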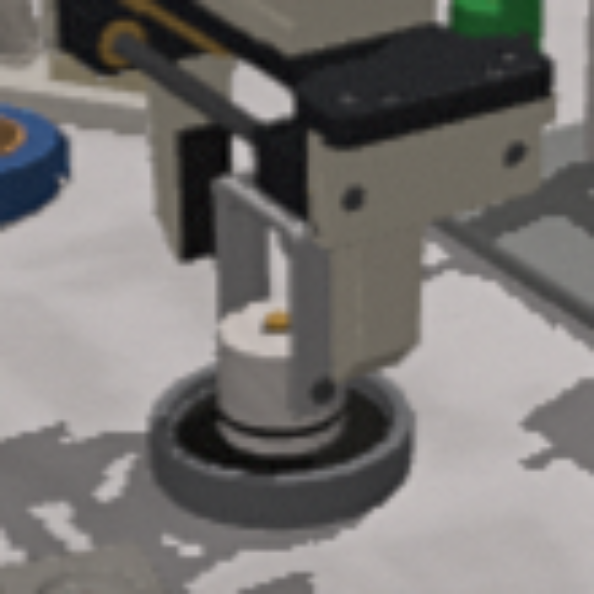

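The fingers are clear of the bail on both sides. Retreating straight up.

Request:
carry_out:
  moves: [0, 0, -0.03, 0, 0, 0, 1, 0, 0, -0.08, 0, 0, 0, 1, 0, 0, -0.14, 0, 0, 0, 1, 0, 0, -0.2, 0, 0, 0, 1, 0, 0, -0.26, 0, 0, 0, 1, 0, 0, -0.31, 0, 0, 0, 1, 0, 0, -0.34, 0, 0, 0, 1, 0, 0, -0.34, 0, 0, 0, 1]

```text
time: 10.35
tool_pos: [431.0, 4.3, 207.6]
tcp_rot: [-3.139, 0.006, -3.125]
contact_force: [0.1, -0.1, -0.8]
grip_width: 91.9
```

```bash
python3 -c "
from h import *
go((429.5,3.5,200))
for n in ('scene','wrist'): cv2.imwrite(f'pics/{n}9.png',capture(n)[:,:,::-1])
im=cv2.imread('pics/scene9.png');cv2.imwrite('pics/s9c.png',cv2.resize(im[130:290,200:380],None,fx=3.7,fy=3.7))
im=cv2.imread('pics/wrist9.png');cv2.imwrite('pics/w9c.png',cv2.resize(im[120:300,190:370],None,fx=3.3,fy=3.3))
"
```

```text
t 10.35 pos [431.    4.3 207.6] rot [-3.1393  0.0063 -3.1246] F [ 0.1 -0.1 -0.8] w 91.9
shift [ 0.0039 -0.002   0.019 ] turn [-0.0044  0.0121  0.0039] dist 7.8
```

View pics/s9c.png

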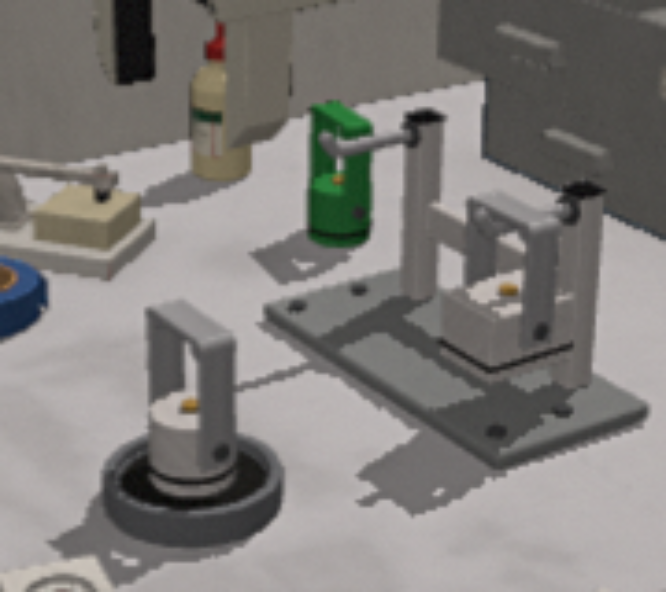

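View pics/w9c.png

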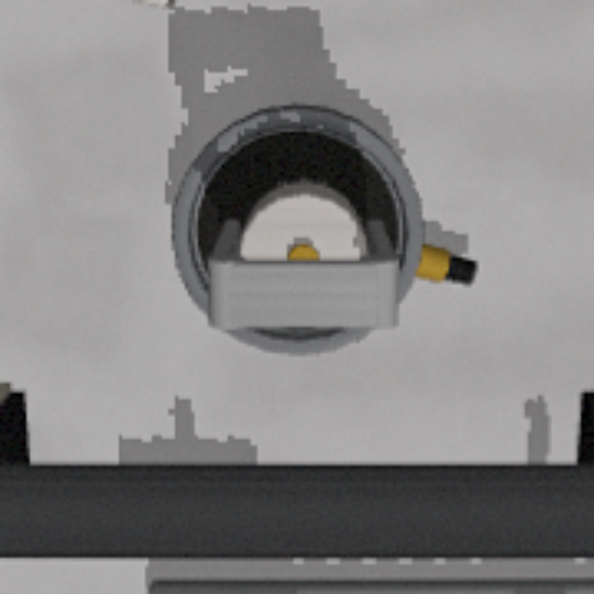

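The round master stands upright and roughly centred in the nest, inside the rim. The block master still hangs, and the robot touches nothing. Handing in.

```bash
python3 -c "
from plant import *
print(close_job())"
```

```text
the job is handed in; nothing more can be done
None
```

The round-bodied master is off its hook and standing upright in the check nest, flat on the floor inside the rim. The block master still hangs where it was, and the green look-alike was not touched.

- **Handling:** I gripped it by the bail legs at 50 mm opening, lifted it 20 mm and drew it about 77 mm towards -x. I then lowered it in 0.2 mm steps until the floor pushed back with about 6 N, and only then opened the fingers. The highest force I read at the end of any move was 5.9 N.
- **Final checks:** The last scene and wrist pictures show it upright and roughly centred in the nest. The gripper was open above it with near-zero force, and the job took about 10.5 s.
- **Disagreements:** The scene camera showed points 1–2 pixels off the top view. The wrist view put the bail and the nest about 1.5–3 mm from the top-view estimates. I used values in between, well within the nest's 16 mm clearance all round. The last few millimetres of correction at the nest were only partly reached.

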